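# Open the battery bay of the beige bench supply

### The arm

A 6-joint arm with a two-finger parallel gripper is mounted at the origin on the work surface. World frame = base frame: x ahead of the robot, y to its left, z up, the work surface at z = 0. Lengths are in m, angles in rad, forces in N, time in s.
With the tool pointing down it reaches from about 0.375 to 0.9 m from the base axis. Payload 3.1 kg.
Tool frame: the origin (TCP) lies between the finger pads; the fingertips stand manip.finger_overhang ahead of it and the grasp point (between the pads) lies 5 mm behind it (manip.finger_overhang is the distance from the TCP to the fingertips, in m); z points along the fingers, y is the line along which they close (so a half turn about z gives the same grasp; the last joint's range is limited). The gripper opens to 85 mm and grips with 20 to 120 N. Pads are 22 mm wide; open, the fingers measure 114 mm over their backs; the gripper's body (76 mm by 85 mm) begins 54 mm behind the grasp point. The pads swing forward as they close: fully open they stand 13 mm farther back than shut.
Start: joints at [-1.431, 0.527, 1.433, -0, 1.181, -0.178], TCP at [0.195, -0.594, 0.245] pointing down, gripper open.
Joint ranges: [-3.08, 3.08], [-0.75, 2.2], [0.22, 2.44], [-1.43, 4.57], [0, 2.65], [-2.85, 2.85]. Speed limits (rad/s): [2.79, 2.79, 3.14, 3.14, 3.14, 3.14].

### API

Orientations are given as a unit quaternion [x, y, z, w].
In Python, from station import manip gives the robot as it stands.
- The arm moves only by the tool drive_tool, never from a script. Its argument "plan" is a list of rows, each a list of 7 numbers: the shift along the tool's x, y, z in m, then the turn, a rotation vector about the tool's x, y, z in degrees, then the opening, from -1 (shut) to 1 (fully open). In form: [[x, y, z, wx, wy, wz, gripper], ...]. A call has 1 to 10 rows; each row shifts and turns the commanded pose from where the row before left it, along the tool's axes as they then stand; what a row does not reach is not made up. A row lasts 1/10 s, in which the tool goes at most 50 mm and 8.59 degrees, less where a joint would pass 70% of its speed; a pose out of reach is approached as far as the arm can. A call is refused whole if a number of a shift passes 0.05 or a number of a turn 8.59, either way. A call with a gripper value outside its range is refused whole. The fingers move at their own pace and stop on an object; "newtons" is the grip in N (left out, the last holds). Time passes only in rows, so rows that do not move let the fingers close. It gives the time, the measured TCP pose, the force, the opening and the grip force at its end, in the units of the state.
- manip.sense(): the state, without advancing time (a new reading comes with each control period).
- manip.snapshot(name): name is "scene" or "top"; returns a dict with "image" (400x640x3 uint8, red, green, blue), "z_map" (400x640 float32, m along the optical axis (not along the pixel's ray), 0 where there is no reading), "fov_y" (degrees; the focal length in pixels is half the picture's height over the tangent of half this angle, whatever the lens; pixels are square), "cx", "cy" (the principal point, pixels), "k1" (the pictures are not rectified: a ray, as slopes to the right and down, at radius r is drawn at 1 + k1 r^2 times it, then the intrinsics apply), "extrinsics" (4x4, takes a point from camera to world coordinates). Camera axes: x right, y up, looking along -z (the intrinsics and any distortion apply to the point x, -y, -z); pixel columns grow to the right and rows downward; lengths in m; the calibration is good to about 2 mm. A picture is of the moment at which its call begins.
- manip.sign_off(): hands the job in; it is judged then, once.
The state is a dict: "t": time; "q": joint angles; "qd": joint speeds; "tau": joint torques, N m; "tcp_pos": TCP position; "tool_rot": TCP orientation; "force": force on the tool from outside, world axes, zero at the start; "ft_torque": the same for the moment, N m; "finger_gap": opening from 0.0 (shut) to 1.0 (fully open); "gripper_force": force on a finger pad.
Only numpy, scipy, OpenCV 4.12 (cv2) and the standard library are available. Lean on these libraries where they do the work, as an engineer would, in place of code of your own. Each camera call takes 0.05 s, during which the arm holds its last target. There are 200 camera calls.

### The job

The cells in the beige bench supply are due for a change: open its battery bay. Press the orange release tab on its cover down and, keeping it down, slide the cover along its rails fully open, towards the end with the display and knobs; then let go so that the tab springs back up. Leave the dark supply with the white tab shut.

Things in the scene. Friction and masses are not known exactly. Their poses are not given: they have to be found in the camera images.
- supply_tab_top (a point): Centre of the top of the orange release tab (36 mm along x, 42 along y) on the grey cover of the beige bench supply; with the tab up, 80 mm above the bench. Moves with tab and cover. x runs level along the rails; the cover opens along -x, towards the end with display and knobs; z up. The case, fixed, is 220 (x) x 110 x 62 mm, its centre 28 mm along -x from here when shut.
- supply_tab (a joint): How far the orange tab is pressed straight down, m: 0 up (starts so), 0.010 fully down. Spring: 2 N to start, 6 N fully down. Steel catches on the rails (tops 67 mm above the bench, 26 mm and more off the middle line, lower than the pressed tab) lock the cover unless the tab is 0.006 or more down; keep it down for the first 0.022 of the slide.
- supply_cover (a joint): How far the beige supply's grey cover is open, m: 0 shut (starts so), 0.080 at its end stop; it stays where left (drag 1 to 2 N). The cover plate lies 58 mm above the bench; on it, 20 mm from the tab's centre on the -x side, stands a fixed ridge 46 mm wide (y), 8 mm thick, top 86 mm above the bench: a fingertip that presses the tab can push the ridge.
- spare_cover (a joint): How far the other supply's cover is open, m: 0 shut (starts so); leave it shut. Same shape and size, but a charcoal case and a white tab; it stands left or right of the beige one, centres 0.24 m or more apart. Also on the bench, clear of the beige cover's path: a jar, a red cup and a screwdriver, up to 125 mm high.

How it is judged:
By the outcome, as a careful person would: the job done as asked, in the order asked, and still so for the second after the job is handed in, with the robot touching nothing.
It also fails if it takes over 29 s, if anything falls off the work surface, if the arm or the gripper's body presses on something with over 40 N, if the wrist force passes 120 N, or if a joint passes its speed limit or range.

## Working session

There is one attempt and no reset: what is moved stays moved. The work goes in short steps, Python scripts to look and compute and a tool call to move; the robot and the scene stay as the last step left them, time stands still between calls to the robot, and variables do not carry over. Pictures are saved under pics/ and viewed, at most 10 in all, crops included, and the job is handed in when it is done.

Besides the shell and the picture viewer there is one more tool, called after "Emit:" in YAML: its name, and indented under it one key for each argument. drive_tool: Moves the arm, as the interface text tells. Its arguments: {"type":"object","properties":{"plan":{"type":"array"},"newtons":{"type":"number"}},"required":["plan"]}

```bash
mkdir -p pics; cat > h.py <<'E'
import numpy as np, cv2
from station import manip
def cam(n):
    s=manip.snapshot(n); return s
def pts(s):
    im=s["image"]; H,W=im.shape[:2]; f=H/2/np.tan(np.radians(s["fov_y"])/2)
    K=np.array([[f,0,s["cx"]],[0,f,s["cy"]],[0,0,1]])
    u,v=np.meshgrid(np.arange(W),np.arange(H))
    p=cv2.undistortPoints(np.stack([u,v],-1).reshape(-1,1,2).astype(np.float64),K,np.array([s["k1"],0,0,0.])).reshape(H,W,2)
    d=np.stack([p[...,0],-p[...,1],-np.ones((H,W))],-1)
    E=np.array(s["extrinsics"]); R=d@E[:3,:3].T
    return R,E[:3,3],E[:3,3]+R*s["z_map"][...,None]
def onplane(R,o,z): return o+R*((z-o[2])/R[...,2])[...,None]
E
python3 - <<'E'
from h import *
for n in("scene","top"):
    s=cam(n); cv2.imwrite(f"pics/{n}0.png",s["image"][...,::-1])
    np.savez(f"{n}0.npz",**{k:np.array(v) for k,v in s.items()})
    print(n,np.round(s["extrinsics"],3).tolist(),s["k1"])
st=manip.sense(); print(st, manip.finger_overhang)
E
```

```text
scene [[0.755, -0.507, 0.417, 0.874], [0.656, 0.582, -0.48, -0.322], [0.0, 0.636, 0.772, 0.577], [0.0, 0.0, 0.0, 1.0]] -0.050666674075092594
top [[0.016, 0.99, -0.14, 0.484], [-1.0, 0.017, 0.005, -0.015], [0.007, 0.14, 0.99, 0.726], [0.0, 0.0, 0.0, 1.0]] -0.0818412256260837
{'t': 0.1, 'q': array([-1.43151083e+00,  5.28411167e-01,  1.43375905e+00, -2.64202616e-05,
        1.18141059e+00, -1.78473947e-01]), 'qd': array([ 0.00068527, -0.00085542, -0.00459365, -0.00242143,  0.00032736,
        0.00159942]), 'tau': array([-2.46665440e-04, -4.43305743e+01, -1.78586107e+01, -1.79204094e-04,
        3.90337809e-03, -3.83554863e-06]), 'tcp_pos': array([ 0.19522466, -0.59308222,  0.24441293]), 'tool_rot': array([ 9.87403861e-01,  1.58217024e-01,  7.26300495e-06, -9.94125506e-04]), 'force': array([-0.29683725, -0.45635414, -0.55078729]), 'ft_torque': array([ 0.03703976, -0.00830316, -0.00496549]), 'gripper_force': 0.0, 'finger_gap': 0.9982254543381237} 0.014
```

View pics/top0.png

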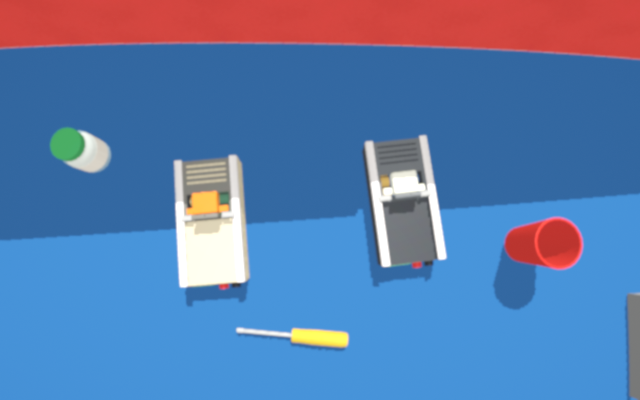

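View pics/scene0.png

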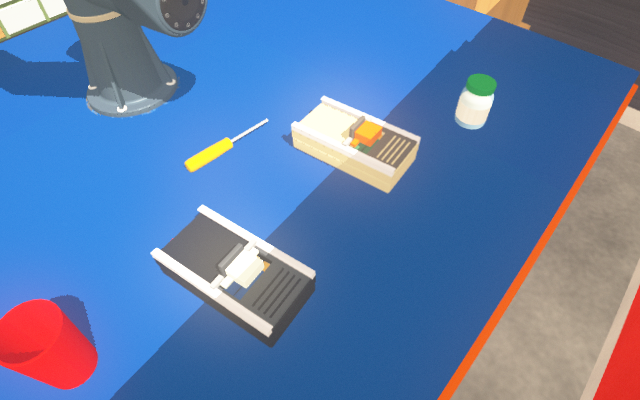

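The top view shows the beige supply with its orange tab at about (205,204), the ridge just below it at row 215, and the knobs at (225,286), so it opens towards the robot. The dark supply is at (405,200), the jar at (80,148). The scene view agrees, with the orange tab at (368,132).

```bash
python3 - <<'E'
from h import *
for n in("top","scene"):
    s=dict(np.load(f"{n}0.npz")); s={k:(v.item() if v.ndim==0 else v) for k,v in s.items()}
    R,o,P=pts(s); hsv=cv2.cvtColor(s["image"],cv2.COLOR_RGB2HSV)
    m=cv2.inRange(hsv,(8,170,150),(20,255,255))
    k,l,st,c=cv2.connectedComponentsWithStats(m)
    for i in range(1,k):
        if st[i,4]<60: continue
        Z=P[l==i]; Z=Z[np.isfinite(Z).all(1)]
        if abs(np.median(Z[:,2])-.08)>.03: continue
        top=(l==i)&(abs(P[...,2]-.08)<.006)
        Q=onplane(R,o,.08)[top][:,:2]
        r=cv2.minAreaRect((Q*1000).astype(np.float32))
        print(n,st[i],c[i],"z",np.percentile(Z[:,2],[5,50,95]).round(4),"mean",Q.mean(0).round(4),"rect",np.round(r[0],1),np.round(r[1],1),r[2])
    # rails/high points near the beige supply
    tabc=np.array([.62,.0])
    if n=="top":
        sub=P[140:300,165:255]; h=sub[...,2]
        mm=(h>.04)&(h<.1); Q=sub[mm][:,:2]
        r=cv2.minAreaRect((Q*1000).astype(np.float32)); print("case",r, cv2.boxPoints(r).round(0).tolist())
        for a in (.058,.062,.067,.07,.08,.086): print(a,((abs(h-a)<.002)).sum())
        cv2.imwrite("pics/crop.png",cv2.resize(s["image"][140:300,160:260,::-1],None,fx=3.7,fy=3.7,interpolation=cv2.INTER_CUBIC))
E
```

```text
top [192 193  29  21 119] [210.58823529 206.31932773] z [0.0655 0.0788 0.0813] mean [0.5505 0.1607] rect [557.  167.5] [31.2 42. ] 6.490319728851318
case ((529.0189819335938, 165.94204711914062), (221.74722290039062, 111.40489959716797), 6.256992340087891) [[413.0, 209.0], [425.0, 98.0], [645.0, 123.0], [633.0, 233.0]]
0.058 1654
0.062 1782
0.067 201
0.07 48
0.08 477
0.086 115
scene [351 128  31  18 202] [365.97524752 138.11386139] z [0.0633 0.0721 0.0791] mean [0.5681 0.1534] rect [569.6 155.7] [50.6 30.6] 50.95804214477539
```

View pics/crop.png

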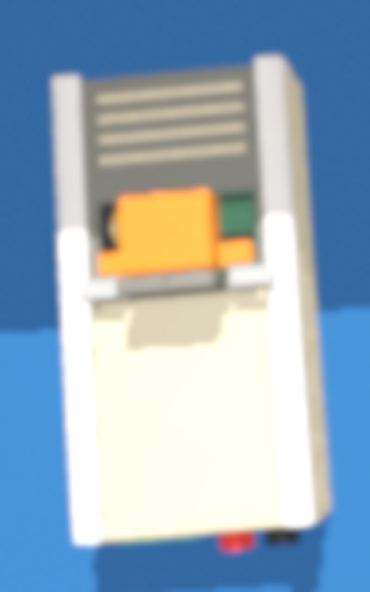

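Emit:
drive_tool:
  plan:
    - [0, 0, 0, 0, 0, 5.9, -1]
    - [0, 0, 0, 0, 0, 5.9, -1]
    - [0.03, -0.035, 0, 0, 0, 0, -1]
    - [0.03, -0.035, 0, 0, 0, 0, -1]
    - [0.03, -0.035, 0, 0, 0, 0, -1]
    - [0.03, -0.035, 0, 0, 0, 0, -1]
    - [0.03, -0.035, 0, 0, 0, 0, -1]
    - [0.03, -0.035, 0, 0, 0, 0, -1]
    - [0.03, -0.035, 0, 0, 0, 0, -1]
    - [0.03, -0.035, 0, 0, 0, 0, -1]
  newtons: 20

```text
t: 1.1
tcp_pos: [0.4031, -0.2868, 0.2451]
tool_rot: [0.998, 0.056, -0.0, -0.0]
force: [-0.6, -1.5, -0.4]
finger_gap: 0.001
gripper_force: 0.0
```

```bash
python3 - <<'E'
from h import *
s=dict(np.load("top0.npz")); s={k:(v.item() if v.ndim==0 else v) for k,v in s.items()}
R,o,P=pts(s); hsv=cv2.cvtColor(s["image"],cv2.COLOR_RGB2HSV)
m=cv2.inRange(hsv,(5,130,120),(24,255,255))>0
a=np.radians(6.35); u=np.array([np.cos(a),np.sin(a)]); v=np.array([-u[1],u[0]])
t=m&(abs(P[...,2]-.08)<.004); t[:,:170]=0; t[:,250:]=0; t[:150]=0; t[240:]=0
Q=onplane(R,o,.08)[t][:,:2]; 
for w in(u,v): q=Q@w; print(np.percentile(q,[0,3,50,97,100]).round(4),len(q))
mid=[(np.percentile(Q@w,1)+np.percentile(Q@w,99))/2 for w in(u,v)]; print(mid[0]*u+mid[1]*v)
# ridge
g=(P[...,2]>.083)&(P[...,2]<.092); g[:,:170]=0; g[:,250:]=0; g[:150]=0; g[240:]=0
G=P[g][:,:2]; print("ridge",np.percentile(G@u,[2,50,98]),np.percentile(G@v,[2,50,98]))
E
```

```text
[0.5557 0.5568 0.5738 0.5907 0.5919] 508
[0.0845 0.0862 0.1054 0.1248 0.1262] 508
[0.55863976 0.1682419 ]
ridge [0.54621089 0.54991441 0.55397259] [0.08472994 0.10549395 0.12731509]
```

Emit:
drive_tool:
  plan:
    - [0.0205, -0.0435, 0, 0, 0, 0, -1]
    - [0.0205, -0.0435, 0, 0, 0, 0, -1]
    - [0.0205, -0.0435, 0, 0, 0, 0, -1]
    - [0.0205, -0.0435, 0, 0, 0, 0, -1]
    - [0.0205, -0.0435, 0, 0, 0, 0, -1]
    - [0.0205, -0.0435, 0, 0, 0, 0, -1]
    - [0.0205, -0.0435, 0, 0, 0, 0, -1]
    - [0.0205, -0.0435, 0, 0, 0, 0, -1]
    - [0.0205, -0.0435, 0, 0, 0, 0, -1]
    - [0.0205, -0.0435, 0, 0, 0, 0, -1]

```text
t: 2.1
tcp_pos: [0.5578, 0.1686, 0.245]
tool_rot: [0.998, 0.056, -0.0, 0.0]
force: [-0.2, -0.3, 0.2]
finger_gap: -0.0
gripper_force: 0.0
```

Emit:
drive_tool:
  plan:
    - [0, 0, 0.03, 0, 0, 0, -1]
    - [0, 0, 0.03, 0, 0, 0, -1]
    - [0, 0, 0.03, 0, 0, 0, -1]
    - [0, 0, 0.025, 0, 0, 0, -1]
    - [0, 0, 0.02, 0, 0, 0, -1]
    - [0, 0, 0, 0, 0, 0, -1]
    - [0, 0, 0, 0, 0, 0, -1]

```text
t: 2.8
tcp_pos: [0.5576, 0.1665, 0.1101]
tool_rot: [0.998, 0.056, -0.0, 0.0]
force: [0.2, -0.6, -0.5]
finger_gap: 0.002
gripper_force: 0.0
```

```bash
python3 - <<'E'
from h import *
s=cam("scene"); cv2.imwrite("pics/s1.png",cv2.resize(s["image"][40:240,240:480,::-1],None,fx=3,fy=3))
print(manip.sense()["tcp_pos"],manip.sense()["force"])
E
```

```text
[0.55826342 0.16658914 0.11092621] [ 0.04188159  0.13432389 -0.01816319]
```

View pics/s1.png

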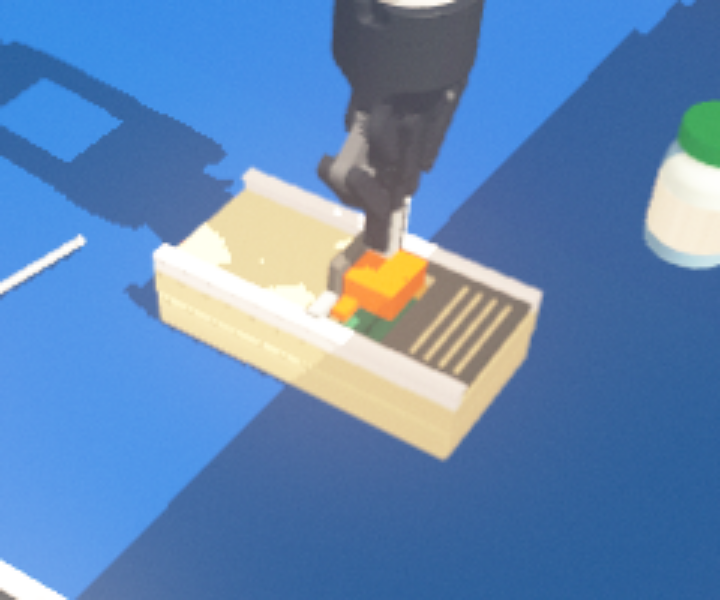

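The fingertips hover about 17 mm above the tab's centre, which is near (388,268) in this crop, clear of the ridge at (345,272). Next I press.

Emit:
drive_tool:
  plan:
    - [0, 0, 0.006, 0, 0, 0, -1]
    - [0, 0, 0.006, 0, 0, 0, -1]
    - [0, 0, 0.005, 0, 0, 0, -1]
    - [0, 0, 0.005, 0, 0, 0, -1]
    - [0, 0, 0, 0, 0, 0, -1]
    - [0, 0, 0, 0, 0, 0, -1]

```text
t: 3.45
tcp_pos: [0.558, 0.1666, 0.0886]
tool_rot: [0.998, 0.056, 0.0, -0.0]
force: [-0.4, -1.0, 3.2]
finger_gap: 0.004
gripper_force: 1.9
```

Emit:
drive_tool:
  plan:
    - [0, 0, 0.003, 0, 0, 0, -1]
    - [0, 0, 0.0025, 0, 0, 0, -1]
    - [0, 0, 0, 0, 0, 0, -1]
    - [0, 0, 0, 0, 0, 0, -1]

```text
t: 3.85
tcp_pos: [0.5582, 0.1666, 0.0839]
tool_rot: [0.998, 0.056, 0.001, -0.0]
force: [-2.2, -0.1, 10.0]
finger_gap: -0.002
gripper_force: 4.9
```

Emit:
drive_tool:
  plan:
    - [-0.004, 0, 0, 0, 0, 0, -1]
    - [-0.004, 0, 0, 0, 0, 0, -1]
    - [-0.004, 0, 0, 0, 0, 0, -1]
    - [-0.004, 0, 0, 0, 0, 0, -1]
    - [-0.004, 0, 0, 0, 0, 0, -1]
    - [-0.004, 0, 0, 0, 0, 0, -1]
    - [-0.004, 0, 0, 0, 0, 0, -1]
    - [-0.004, 0, 0, 0, 0, 0, -1]
    - [-0.004, 0, 0, 0, 0, 0, -1]
    - [-0.004, 0, 0, 0, 0, 0, -1]

```text
t: 4.85
tcp_pos: [0.5202, 0.1624, 0.084]
tool_rot: [0.998, 0.056, 0.003, -0.0]
force: [1.8, 0.9, 8.4]
finger_gap: 0.001
gripper_force: 4.1
```

Moving, with low force and the tab still down. I keep going to the end stop.

Emit:
drive_tool:
  plan:
    - [-0.005, 0, 0, 0, 0, 0, -1]
    - [-0.005, 0, 0, 0, 0, 0, -1]
    - [-0.005, 0, 0, 0, 0, 0, -1]
    - [-0.005, 0, 0, 0, 0, 0, -1]
    - [-0.005, 0, 0, 0, 0, 0, -1]
    - [-0.005, 0, 0, 0, 0, 0, -1]
    - [-0.005, 0, 0, 0, 0, 0, -1]
    - [-0.004, 0, 0, 0, 0, 0, -1]
    - [0, 0, 0, 0, 0, 0, -1]

```text
t: 5.75
tcp_pos: [0.4804, 0.158, 0.0839]
tool_rot: [0.998, 0.056, 0.002, -0.0]
force: [-0.1, 0.6, 9.9]
finger_gap: -0.002
gripper_force: 5.1
```

```bash
python3 - <<'E'
from h import *
s=cam("scene"); cv2.imwrite("pics/s2.png",cv2.resize(s["image"][40:240,240:480,::-1],None,fx=3,fy=3))
E
```

```text
(no output)
```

View pics/s2.png

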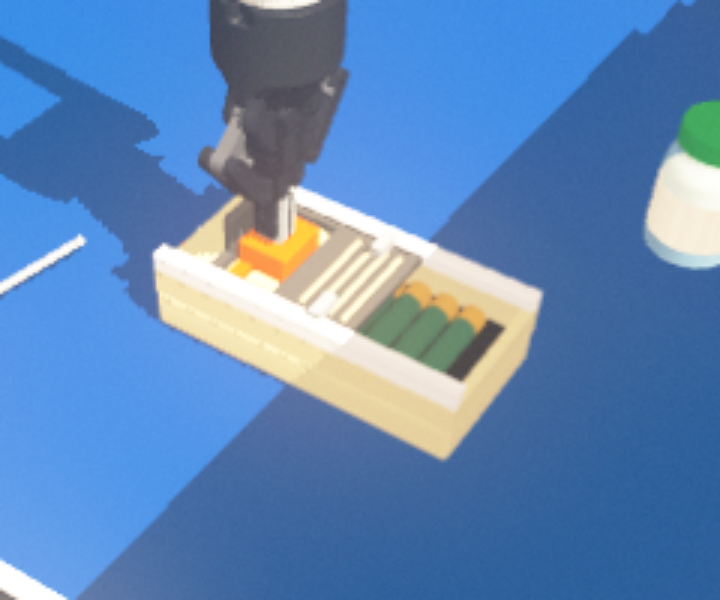

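The cover has slid most of the way: the tab is at (280,245), the cells are exposed at (420,310), and there's no stop force yet. I push on until the end stop resists.

Emit:
drive_tool:
  plan:
    - [-0.003, 0, 0, 0, 0, 0, -1]
    - [-0.003, 0, 0, 0, 0, 0, -1]
    - [-0.003, 0, 0, 0, 0, 0, -1]
    - [0, 0, 0, 0, 0, 0, -1]
    - [0, 0, 0, 0, 0, 0, -1]

```text
t: 6.3
tcp_pos: [0.4743, 0.1571, 0.084]
tool_rot: [0.998, 0.056, 0.005, -0.0]
force: [3.4, 0.6, 6.5]
finger_gap: -0.0
gripper_force: 3.7
```

Emit:
drive_tool:
  plan:
    - [-0.003, 0, 0, 0, 0, 0, -1]
    - [-0.003, 0, 0, 0, 0, 0, -1]
    - [-0.003, 0, 0, 0, 0, 0, -1]
    - [0, 0, 0, 0, 0, 0, -1]
    - [0, 0, 0, 0, 0, 0, -1]

```text
t: 6.8
tcp_pos: [0.4712, 0.1566, 0.0844]
tool_rot: [0.998, 0.055, 0.011, -0.001]
force: [11.2, 2.8, -0.2]
finger_gap: 0.005
gripper_force: 7.4
```

Emit:
drive_tool:
  plan:
    - [0, 0, -0.004, 0, 0, 0, -1]
    - [0, 0, -0.004, 0, 0, 0, -1]
    - [0, 0, -0.005, 0, 0, 0, -1]
    - [0.004, 0, 0, 0, 0, 0, -1]
    - [0.004, 0, 0, 0, 0, 0, -1]
    - [0, 0, -0.02, 0, 0, 0, -1]
    - [0, 0, -0.04, 0, 0, 0, -1]
    - [0, 0, -0.04, 0, 0, 0, -1]
    - [0, 0, -0.04, 0, 0, 0, -1]
    - [0, 0, 0, 0, 0, 0, -1]

```text
t: 7.8
tcp_pos: [0.4722, 0.1571, 0.2402]
tool_rot: [0.998, 0.056, 0.005, -0.0]
force: [0.4, 0.3, 0.9]
finger_gap: -0.001
gripper_force: 0.0
```

Emit:
drive_tool:
  plan:
    - [0, 0.04, 0, 0, 0, 0, -1]
    - [0, 0.04, 0, 0, 0, 0, -1]
    - [0, 0.04, 0, 0, 0, 0, -1]
    - [0, 0.04, 0, 0, 0, 0, -1]
    - [0, 0.04, 0, 0, 0, 0, -1]
    - [0, 0, 0, 0, 0, 0, -1]

```text
t: 8.4
tcp_pos: [0.4922, -0.0464, 0.2346]
tool_rot: [0.999, 0.053, -0.0, 0.001]
force: [-0.5, 0.1, -0.6]
finger_gap: 0.003
gripper_force: 0.0
```

```bash
python3 - <<'E'
from h import *
s=cam("top"); cv2.imwrite("pics/t3.png",s["image"][...,::-1])
R,o,P=pts(s); hsv=cv2.cvtColor(s["image"],cv2.COLOR_RGB2HSV)
m=cv2.inRange(hsv,(5,130,120),(24,255,255))>0
a=np.radians(6.35); u=np.array([np.cos(a),np.sin(a)]); v=np.array([-u[1],u[0]])
t=m&(abs(P[...,2]-.08)<.004); t[:,:170]=0; t[:,250:]=0; t[:150]=0; t[300:]=0
Q=onplane(R,o,.08)[t][:,:2]
for w in(u,v): q=Q@w; print(np.percentile(q,[0,3,50,97,100]).round(4),len(q))
print("z",np.median(P[t][:,2]))
g=(P[...,2]>.083)&(P[...,2]<.092); g[:,:170]=0; g[:,250:]=0; g[:150]=0; g[300:]=0
G=P[g][:,:2]; print("ridge",np.percentile(G@u,[2,50,98]))
print(manip.sense()["tcp_pos"],manip.sense()["force"])
E
```

```text
[0.4764 0.4775 0.4933 0.5102 0.5114] 515
[0.0831 0.0856 0.1049 0.1243 0.1268] 515
z 0.07997337798157267
ridge [0.46561976 0.46948058 0.47316517]
[ 0.49122216 -0.0440331   0.23448382] [0.43713517 0.32252574 0.32132848]
```

View pics/t3.png

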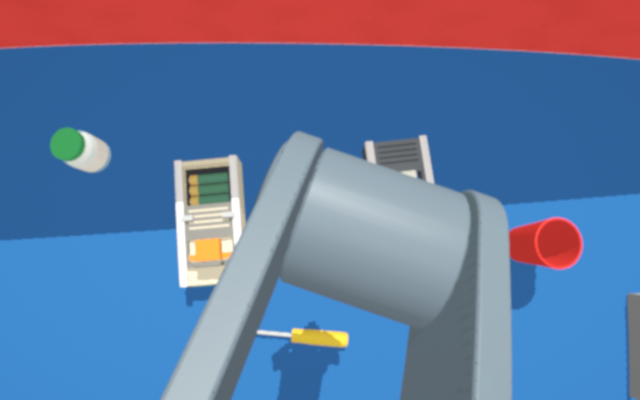

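The tab, at (205,250), has moved 80 mm and is back up at z = 0.080. The cells are exposed, the dark supply is untouched and the arm is clear.

```bash
python3 -c "
from station import manip; print(manip.sign_off())"
```

```text
the job is handed in; nothing more can be done
None
```

The beige supply's battery bay is fully open: the cover slid about 80 mm to its end stop, the orange tab is back up, the dark supply was left shut, and the job was handed in after about 8.5 s.

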